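Push a board carrier under the held-open spring clip

TASK

With one fingertip press the long pad of the fixture's spring clip down and hold it so that the jaw stands open, and with the other fingertip push the board carrier along its channel beneath the jaw, fully home against the end stop, keeping the pad down until it is there. Then let go so that the jaw closes on the carrier's front end. Do not pinch or lift the carrier: it only slides in its channel; leave the things standing about where they are.

Things in the scene. Friction and masses are not known exactly. Their poses are not given: they have to be found in the camera images.
- nest: Fixed clip fixture (dark foot plate, aluminium channel) 245 x 112 mm; origin on the worktop under the channel's centre line; x along the channel in the pushing direction (away from the robot, yaw within 0.3 rad), z up. Channel: floor 14 mm above the worktop, 51 mm wide (y -25.5 to +25.5 mm), walls 6 mm above the floor, open at its near end (x -127 mm). Nothing on it rises over 37 mm, over 60 mm with the jaw open.
- stop (a point): Middle of the near face of the steel end stop at the channel's far end, on the centre line, 21 mm above the worktop (7 mm above the channel floor); fixture x = +100 mm.
- hinge_bar (a point): Middle of the clip's hinge bar, which runs along the channel 37 mm left (+y) of its centre line, 20 mm above the worktop; 7 mm thick, 215 mm long, with 14 mm wide bearing blocks up to 26 mm above the worktop. The clip's press pad lies left of the bar; the jaw lies right of it, over the channel.
- carrier: Flat loose dark steel carrier with a green board on top, 110 mm long (x), 48 mm wide, 8 mm thick (12 mm at the board), about 150 g. Origin at the centre of its underside, x axis to its front end, so its front edge is at x = +55 mm. It lies in the channel with the front edge 8 to 45 mm short of the jaw. Fully home, front edge on the stop, its origin is at x = +45 mm in the fixture's frame.
- rim (a point): Middle of the rear (near) face of the carrier's raised rear rim, at carrier x = -55 mm, 12 mm above its underside. The rim is 8 mm deep, as wide as the carrier, 16 mm high in all: push the carrier here.
- clip (a joint): Angle of the spring clip (rad) about the hinge bar. 0: at rest, jaw shut 2 mm above the channel floor, blocking the carrier. 0.45: pad fully down at its stop, jaw about 16 mm open. The carrier passes beneath from about 0.24 up; with the jaw closed on the carrier it reads about 0.2. The spring closes it: the pad takes about 3.5 N to start moving, 7.5 N fully down.
- pad_ridge (a point): Middle of the top of the rounded ridge of the press pad, the line to press: runs along the fixture's x, 58 mm either way, at fixture y = +61 mm; pad 24 mm wide. Its top is 28 mm above the worktop at rest, 20 mm at clip angle 0.33, 17 mm (3 above the channel floor) fully pressed: so one tip on it and one in the channel behind the rim can stand level, the first sliding along the ridge as the other pushes.
- jaw (a point): Middle of the underside of the clip's steel jaw, 16 mm above the worktop at rest. The jaw is 20 mm long (fixture x +70 to +90 mm) and 20 mm wide (y -14 to +6 mm), with a blunt near face.
- loupe: Bystander, not to be disturbed: black magnifier, 37 mm across, 40 mm tall, standing right of the fixture. Origin at its underside.
- thumb_screw: Bystander, not to be disturbed: knurled steel screw, 22 mm across, 25 mm tall, standing on its head right of the fixture. Origin at its underside.
- press_tip_1: Bystander, not to be disturbed: small flat steel bar 10x58x8 mm lying right of the fixture. Origin at its underside.
- gauge_weight: Bystander, not to be disturbed: cream-coloured knobbed calibration weight, 26 mm across, 38 mm tall, left of the fixture's far end. Origin at its underside.
- kapton_tape: Bystander, not to be disturbed: roll of amber tape, 72 mm across, 12 mm high, on the left of the worktop. Origin at its underside.
- esd_brush: Bystander, not to be disturbed: black slim brush 16x149x9 mm on the left of the worktop. Origin at its underside.

How it is judged:
By the outcome, as a careful person would: the job done as asked, in the order asked, and still so for the second after the job is handed in, with the robot touching nothing.
It also fails if it takes over 42 s, if anything falls off the work surface, if the arm or the gripper's body presses on something with over 40 N, if the wrist force passes 120 N, or if a joint passes its speed limit or range.

ROBOT

A 6-joint arm with a two-finger parallel gripper is mounted at the origin on a cart in front of the work surface, level with it; the furniture and walls round the work are solid. World frame = base frame: x ahead of the robot, y to its left, z up, the work surface at z = 0. Lengths are in mm, angles in rad, forces in N, time in s.
With the tool pointing down it reaches from about 350 to 975 mm from the base axis. Payload 7.1 kg.
Tool frame: the origin (TCP) lies on the mounting face of the last link; the fingertips stand 182 mm ahead of it and the grasp point (between the pads) lies 163 mm ahead of it (ctrl.tcp_to_tips is the distance from the TCP to the fingertips, in mm); z points along the fingers, y is the direction in which the jaws open and shut (so a half turn about z gives the same grasp; the last joint's range is limited). The gripper opens to 88 mm and grips with 3 to 60 N. Pads are 20 mm wide; open, the fingers measure 115 mm over their backs; the gripper's body (75 mm by 178 mm) begins 61 mm behind the grasp point.
Start: joints at [-1.148, 0.423, 1.63, -0, 1.089, -0.019], TCP at [267.245, -564.966, 404.675] pointing down, gripper open.
Joint ranges: [-3, 3], [-0.9, 2.11], [0.09, 2.58], [-1.31, 4.45], [0.11, 2.69], [-2.54, 2.54]. Speed limits (rad/s): [2.39, 2.39, 3.01, 3.14, 3.14, 3.14].

INTERFACE

Orientations are given as a rotation vector (axis times angle).
In Python, from workcell import ctrl gives the robot as it stands. The module is installed in compiled form; this text tells all that it offers.
- The arm moves only by the tool send_rows, never from a script. Its argument "commands" is a list of rows, each an object with "translation": the shift along the world's x, y, z normalised to -1 to 1, where 1 is 0.1 m, a list of three; "twist": the turn, a rotation vector about the world's x, y, z normalised to -1 to 1, where 1 is 0.5 rad, a list of three. A call has exactly 10 rows; each row is the pose to reach, as a shift and turn from the pose commanded when the call began; what a row does not reach only later rows make up. A row lasts 1/10 s, in which the tool goes at most 50 mm and 8.59 degrees, less where a joint would pass 70% of its speed; a pose out of reach is approached as far as the arm can. A call with a number of a shift or a turn outside -1 to 1 is refused whole. A call with a gripper value outside its range is refused whole. "grip" is the closure, from -1 (fully open) to 1 (shut), set as the call begins (left out, the last holds). The fingers move at their own pace and stop on an object; the grip force is fixed at half the most. Time passes only in rows, so rows that repeat a pose let the fingers close, or fill a call up. It gives the time, the measured TCP pose, the force and the opening at its end, in the units of the state.
- ctrl.get_obs(): the state, without advancing time (a new reading comes with each control period).
- ctrl.get_image(name): name is "scene" or "side" or "wrist"; returns a dict with "img" (400x640x3 uint8, red, green, blue), "intrinsics" (3x3 intrinsics, pixels), "cam_to_world" (4x4, takes a point from camera to world coordinates). Camera axes: x right, y down, z forward; pixel columns grow to the right and rows downward; lengths in mm; the calibration is good to about 2 mm. A picture is of the moment at which its call begins. There is no depth.
- ctrl.close_job(): hands the job in, once; it reports no verdict.
The state is a dict: "t": time; "qpos": joint angles; "qvel": joint speeds; "joint_torque": joint torques, N m; "ee_pos": TCP position; "orientation": TCP orientation; "ft_force": force on the tool from outside, world axes, zero at the start; "moment": the same for the moment, N m; "width": finger opening in mm.
Only numpy, scipy, OpenCV 4.12 (cv2) and the standard library are available. Lean on these libraries where they do the work, as an engineer would, in place of code of your own. Each camera call takes 0.05 s, during which the arm holds its last target. There are 200 camera calls.

## Working session

There is one attempt and no reset: what is moved stays moved. The work goes in short steps, Python scripts to look and compute and a tool call to move; the robot and the scene stay as the last step left them, time stands still between calls to the robot, and variables do not carry over. Pictures are saved under pics/ and viewed, about 8 in all and at most 12, crops included, and the job is handed in when it is done.

Besides the shell and the picture viewer there is one more tool, called after "Emit:" by a JSON object that holds its "op" and its "data". send_rows: Moves the arm, as the interface text tells. Its arguments: {"type":"object","properties":{"commands":{"type":"array","items":{"type":"object","properties":{"translation":{"type":"array","items":{"type":"number"}},"twist":{"type":"array","items":{"type":"number"}}}}},"grip":{"type":"number"}},"required":["commands"]}

```bash
mkdir -p pics; cat > h.py <<'E'
import numpy as np, cv2
from workcell import ctrl
def ray(c,u,v):
    K=np.array(c["intrinsics"]);T=np.array(c["cam_to_world"])
    d=T[:3,:3]@np.linalg.solve(K,[u,v,1.]);return T[:3,3],d
def onz(c,u,v,z):
    o,d=ray(c,u,v);return o+d*(z-o[2])/d[2]
def proj(c,p):
    K=np.array(c["intrinsics"]);T=np.array(c["cam_to_world"])
    q=K@(T[:3,:3].T@(np.array(p,float)-T[:3,3]));return q[:2]/q[2]
E
python3 - <<'E'
from h import *
import pickle
o=ctrl.get_obs();print(o, ctrl.tcp_to_tips)
for n in["scene","side"]:
    c=ctrl.get_image(n);pickle.dump(c,open(f"{n}0.pkl","wb"))
    print(n,np.round(c["cam_to_world"],3).tolist(),np.round(c["intrinsics"],1).tolist())
    cv2.imwrite(f"pics/{n}0.png",c["img"][:,:,::-1])
E
```

```text
{'t': 0.0, 'qpos': array([-1.14798787e+00,  4.23838997e-01,  1.63069938e+00, -1.46015336e-05,
        1.08860671e+00, -1.90132489e-02]), 'qvel': array([-0.00095955, -0.00124519, -0.00055068, -0.00094397, -0.00036321,
       -0.00153435]), 'joint_torque': array([ 8.61936969e-04, -5.44619215e+01, -2.73662531e+01,  6.42513600e-02,
        2.29377311e-02, -1.12987755e-04]), 'ee_pos': array([ 267.13926662, -564.71745099,  403.89895255]), 'orientation': array([-3.06376273e+00, -6.88058542e-01,  5.08654846e-04]), 'ft_force': array([-0.62282639, -0.18637969,  0.69300346]), 'moment': array([ 0.0154687 ,  0.05521778, -0.02148826]), 'width': 88.07305642714938} 182.0
scene [[-0.456, -0.452, 0.767, -237.72], [-0.89, 0.229, -0.394, 376.523], [0.003, -0.862, -0.506, 549.865], [0.0, 0.0, 0.0, 1.0]] [[367.5, 0.0, 324.1], [0.0, 367.5, 197.7], [0.0, 0.0, 1.0]]
side [[0.996, -0.037, 0.076, 471.575], [-0.083, -0.595, 0.799, -824.705], [0.016, -0.803, -0.596, 656.75], [0.0, 0.0, 0.0, 1.0]] [[444.0, 0.0, 317.1], [0.0, 444.0, 200.1], [0.0, 0.0, 1.0]]
```

View pics/scene0.png

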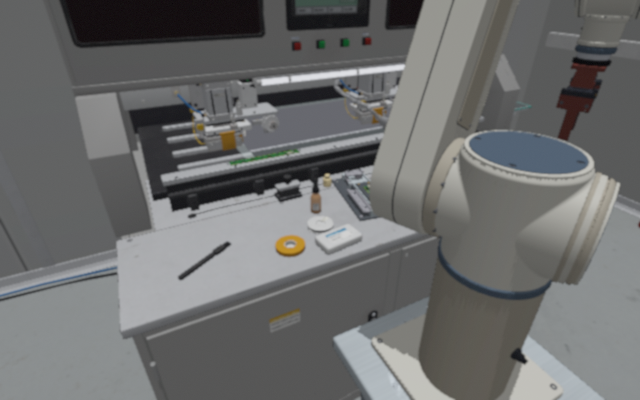

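View pics/side0.png

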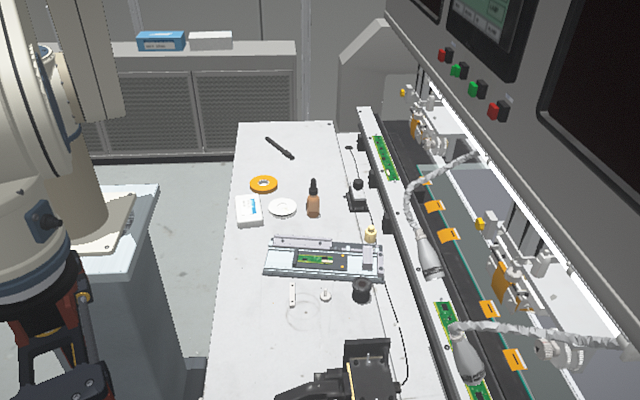

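```bash
python3 - <<'E'
from h import *
import pickle
c=pickle.load(open("side0.pkl","rb"))
for n,u,v,z in[("nearleft",272,237,5),("nearright",264,275,5),("farright",383,282,5),("farleft",380,245,5),("bottle",313,215,0),("padL",275,240,28),("padR",333,244,28),("loupe",361,300,0),("gw",370,242,0),("barr",292,305,0),("screw",325,299,0)]:
    print(n,onz(c,u,v,z).round(0))
cv2.imwrite("pics/side0c.png",cv2.resize(c["img"][170:310,225:425,::-1],None,fx=4,fy=4,interpolation=cv2.INTER_CUBIC))
E
```

```text
nearleft [444. -80.   5.]
nearright [ 428. -194.    5.]
farright [ 663. -229.    5.]
farleft [ 678. -122.    5.]
bottle [541.  -2.   0.]
padL [ 451. -117.   28.]
padR [ 573. -137.   28.]
loupe [ 613. -268.    0.]
gw [ 659. -105.    0.]
barr [ 481. -270.    0.]
screw [ 544. -260.    0.]
```

View pics/side0c.png

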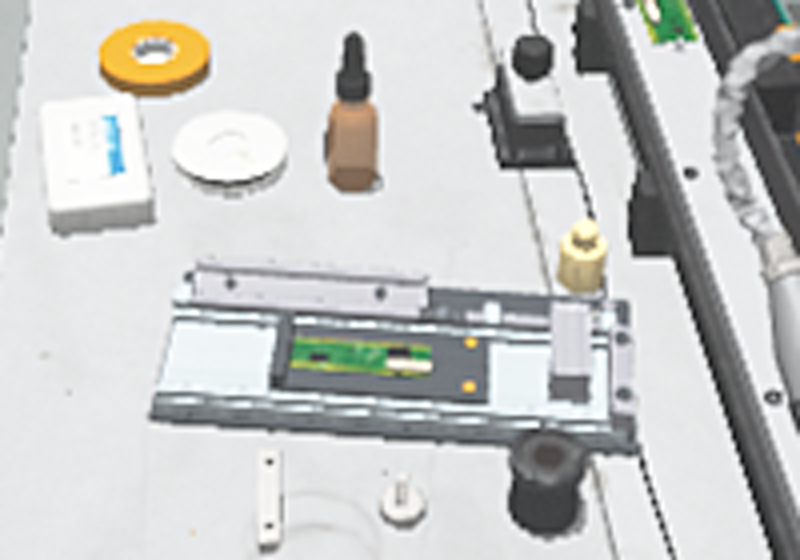

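Emit:
{"op": "send_rows", "data": {"commands": [{"translation": [0.06,0.1,0],"twist": [0,0,-0.03]},{"translation": [0.12,0.2,0],"twist": [0,0,-0.06]},{"translation": [0.18,0.3,0],"twist": [0,0,-0.09]},{"translation": [0.24,0.4,0],"twist": [0,0,-0.12]},{"translation": [0.3,0.5,0],"twist": [0,0,-0.15]},{"translation": [0.36,0.6,0],"twist": [0,0,-0.18]},{"translation": [0.42,0.7,0],"twist": [0,0,-0.21]},{"translation": [0.48,0.8,0],"twist": [0,0,-0.24]},{"translation": [0.54,0.9,0],"twist": [0,0,-0.27]},{"translation": [0.6,1.0,0],"twist": [0,0,-0.3]}], "grip": -1}}

```text
t: 1.1
ee_pos: [327.4, -464.4, 404.3]
orientation: [-3.108, -0.456, 0.0]
ft_force: [-0.6, -0.4, -0.4]
width: 88.2
```

Emit:
{"op": "send_rows", "data": {"commands": [{"translation": [0.06,0.1,0],"twist": [0,0,-0.03]},{"translation": [0.12,0.2,0],"twist": [0,0,-0.06]},{"translation": [0.18,0.3,0],"twist": [0,0,-0.09]},{"translation": [0.24,0.4,0],"twist": [0,0,-0.12]},{"translation": [0.3,0.5,0],"twist": [0,0,-0.15]},{"translation": [0.36,0.6,0],"twist": [0,0,-0.18]},{"translation": [0.42,0.7,0],"twist": [0,0,-0.21]},{"translation": [0.48,0.8,0],"twist": [0,0,-0.24]},{"translation": [0.54,0.9,0],"twist": [0,0,-0.27]},{"translation": [0.6,1.0,0],"twist": [0,0,-0.3]}]}}

```text
t: 2.1
ee_pos: [387.4, -364.4, 404.4]
orientation: [-3.133, -0.222, 0.001]
ft_force: [-0.2, -0.2, -0.1]
width: 87.9
```

Emit:
{"op": "send_rows", "data": {"commands": [{"translation": [0.06,0.1,0],"twist": [0,0,-0.03]},{"translation": [0.12,0.2,0],"twist": [0,0,-0.06]},{"translation": [0.18,0.3,0],"twist": [0,0,-0.09]},{"translation": [0.24,0.4,0],"twist": [0,0,-0.12]},{"translation": [0.3,0.5,0],"twist": [0,0,-0.15]},{"translation": [0.36,0.6,0],"twist": [0,0,-0.18]},{"translation": [0.42,0.7,0],"twist": [0,0,-0.21]},{"translation": [0.48,0.8,0],"twist": [0,0,-0.24]},{"translation": [0.54,0.9,0],"twist": [0,0,-0.27]},{"translation": [0.6,1.0,0],"twist": [0,0,-0.3]}]}}

```text
t: 3.1
ee_pos: [447.3, -264.5, 404.4]
orientation: [-3.141, 0.014, 0.001]
ft_force: [-0.2, -0.3, -0.0]
width: 88.0
```

Emit:
{"op": "send_rows", "data": {"commands": [{"translation": [0.06,0.1,0],"twist": [0,0,-0.03]},{"translation": [0.12,0.2,0],"twist": [0,0,-0.06]},{"translation": [0.18,0.3,0],"twist": [0,0,-0.09]},{"translation": [0.24,0.4,0],"twist": [0,0,-0.12]},{"translation": [0.3,0.5,0],"twist": [0,0,-0.15]},{"translation": [0.36,0.6,0],"twist": [0,0,-0.18]},{"translation": [0.42,0.7,0],"twist": [0,0,-0.21]},{"translation": [0.48,0.8,0],"twist": [0,0,-0.24]},{"translation": [0.54,0.9,0],"twist": [0,0,-0.27]},{"translation": [0.6,1.0,0],"twist": [0,0,-0.3]}]}}

```text
t: 4.1
ee_pos: [507.3, -164.5, 404.4]
orientation: [-3.132, 0.249, 0.001]
ft_force: [0.3, -0.3, -0.1]
width: 88.0
```

```bash
python3 - <<'E'
from h import *
import pickle
from scipy.spatial.transform import Rotation as R
o=ctrl.get_obs();print(o["t"],o["ee_pos"].round(1),R.from_rotvec(o["orientation"]).as_matrix().round(3).tolist(),o["qpos"].round(2),o["ft_force"].round(1))
c=ctrl.get_image("wrist");pickle.dump(c,open("w1.pkl","wb"))
print(np.round(c["cam_to_world"],3).tolist(),np.round(c["intrinsics"],1).tolist())
cv2.imwrite("pics/w1.png",c["img"][:,:,::-1])
E
```

```text
4.1 [ 507.3 -164.5  404.4] [[0.987, -0.158, -0.001], [-0.158, -0.987, 0.0], [-0.001, -0.0, -1.0]] [-0.34  0.29  1.83  0.    1.02  1.39] [ 0.3 -0.3 -0.1]
[[-0.159, -0.948, -0.275, 582.509], [-0.987, 0.153, 0.044, -176.409], [0.001, 0.279, -0.96, 383.941], [0.0, 0.0, 0.0, 1.0]] [[283.0, 0.0, 322.5], [0.0, 283.0, 200.9], [0.0, 0.0, 1.0]]
```

View pics/w1.png

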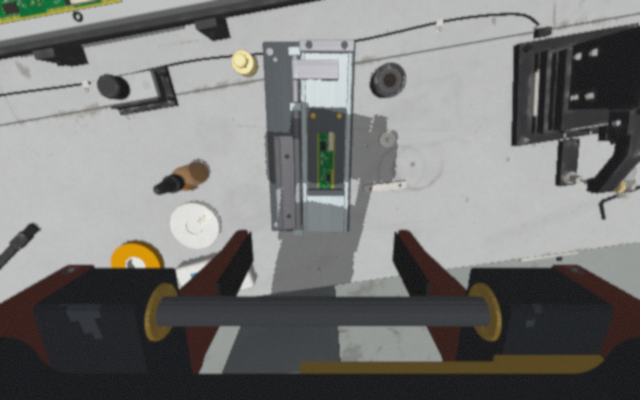

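```bash
python3 - <<'E'
from h import *
import pickle
c=pickle.load(open("w1.pkl","rb"))
im=c["img"][35:240,250:370,::-1]
im=cv2.rotate(cv2.resize(im,None,fx=3.9,fy=3.9,interpolation=cv2.INTER_CUBIC),cv2.ROTATE_90_CLOCKWISE)
for i in range(0,205,20): # image v = 240-X/3.9
    X=int((205-i)*3.9);cv2.putText(im,str(35+i),(X-12,10),0,.35,(0,0,255));cv2.line(im,(X,12),(X,18),(0,0,255))
for j in range(0,120,10):
    Y=int(j*3.9);cv2.putText(im,str(250+j),(0,Y+4),0,.35,(0,0,255));cv2.line(im,(26,Y),(32,Y),(0,0,255))
cv2.imwrite("pics/w1c.png",im);print(im.shape)
E
```

```text
(468, 800, 3)
```

View pics/w1c.png

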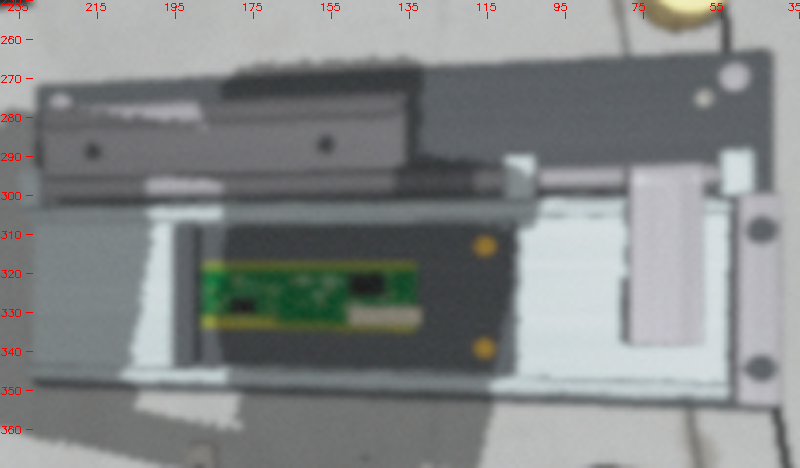

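```bash
python3 - <<'E'
from h import *
import pickle
c=pickle.load(open("w1.pkl","rb"))
P={}
for n,X,Y,z in[("rimL",173,222,30),("rimR",173,367,30),("frL",520,224,22),("frR",512,377,22),("padNL",38,100,26),("padFL",408,92,26),("padNR",38,178,24),("padFR",408,166,24),("stopL",733,198,28),("stopR",738,402,28),("plNL",38,88,4),("plFL",770,50,4),("plFR",780,405,4),("plNR",36,385,4),("wallRn",36,380,20),("wallRf",730,402,20),("wallLn",36,203,20),("wallLf",730,198,20),("jawN",628,255,35),("jawF",703,255,35),("hbN",140,188,24),("hbF",600,177,24)]:
    P[n]=onz(c,250+Y/3.9,240-X/3.9,z)
yaws={}
for a,b in[("rimR","rimL"),("frR","frL"),("padNL","padFL"),("padNR","padFR"),("plNL","plFL"),("wallRn","wallRf"),("wallLn","wallLf"),("hbN","hbF"),("stopR","stopL")]:
    d=P[b]-P[a];print(a,b,np.hypot(*d[:2]).round(1),np.arctan2(d[1],d[0]).round(3))
yaw=-0.165
ex=np.array([np.cos(yaw),np.sin(yaw)]);ey=np.array([-ex[1],ex[0]])
for n,p in P.items(): print(n,p.round(1),"along",(p[:2]@ex).round(1),(p[:2]@ey).round(1))
E
```

```text
rimR rimL 48.2 1.41
frR frL 47.8 1.361
padNL padFL 125.7 -0.186
padNR padFR 126.4 -0.156
plNL plFL 242.3 -0.161
wallRn wallRf 222.2 -0.165
wallLn wallLf 222.2 -0.174
hbN hbF 146.0 -0.161
stopR stopL 59.4 1.433
rimL [ 491.2 -141.4   30. ] along 507.7 -58.8
rimR [ 483.5 -189.    30. ] along 508.0 -107.0
frL [ 599.2 -160.8   22. ] along 617.5 -60.2
frR [ 589.3 -207.5   22. ] along 615.3 -107.9
padNL [449.  -90.6  26. ] along 457.8 -15.6
padFL [ 572.6 -113.9   26. ] along 583.5 -18.3
padNR [ 443.9 -117.1   24. ] along 457.1 -42.6
padFR [ 568.7 -136.8   24. ] along 583.5 -41.5
stopL [ 658.2 -163.8   28. ] along 676.1 -53.5
stopR [ 650.  -222.7   28. ] along 677.7 -112.9
plNL [441.5 -80.9   4. ] along 448.8 -7.3
plFL [ 680.7 -119.8    4. ] along 691.1 -6.4
plFR [ 666.  -228.2    4. ] along 694.4 -115.7
plNR [ 423.2 -189.2    4. ] along 448.5 -117.1
wallRn [ 430.2 -186.9   20. ] along 455.0 -113.7
wallRf [ 649.4 -223.4   20. ] along 677.3 -113.7
wallLn [ 440.2 -125.    20. ] along 454.7 -51.0
wallLf [ 659.1 -163.4   20. ] along 677.0 -52.9
jawN [ 626.7 -175.5   35. ] along 647.0 -70.2
jawF [ 646.4 -178.8   35. ] along 667.0 -70.2
hbN [ 480.  -127.4   24. ] along 494.4 -46.8
hbF [ 624.1 -150.8   24. ] along 640.4 -46.2
```

Emit:
{"op": "send_rows", "data": {"commands": [{"translation": [-0.04,0.03,-0.1],"twist": [0,0,0]},{"translation": [-0.08,0.06,-0.2],"twist": [0,0,0]},{"translation": [-0.12,0.1,-0.3],"twist": [0,0,-0.01]},{"translation": [-0.16,0.13,-0.4],"twist": [0,0,-0.01]},{"translation": [-0.2,0.16,-0.5],"twist": [0,0,-0.01]},{"translation": [-0.24,0.2,-0.6],"twist": [0,0,-0.01]},{"translation": [-0.27,0.24,-0.7],"twist": [0,0,-0.01]},{"translation": [-0.3,0.27,-0.8],"twist": [0,0,-0.01]},{"translation": [-0.32,0.29,-0.9],"twist": [0,0,-0.01]},{"translation": [-0.34,0.31,-1.0],"twist": [0,0,-0.01]}], "grip": -0.136}}

```text
t: 5.15
ee_pos: [473.2, -133.8, 303.9]
orientation: [3.131, -0.256, 0.0]
ft_force: [0.7, -0.4, -0.5]
width: 49.9
```

Emit:
{"op": "send_rows", "data": {"commands": [{"translation": [0,0,-0.08],"twist": [0,0,0]},{"translation": [0,0,-0.16],"twist": [0,0,0]},{"translation": [0,0,-0.24],"twist": [0,0,0]},{"translation": [0,0,-0.32],"twist": [0,0,0]},{"translation": [0,0,-0.4],"twist": [0,0,0]},{"translation": [0,0,-0.47],"twist": [0,0,0]},{"translation": [0,0,-0.54],"twist": [0,0,0]},{"translation": [0,0,-0.6],"twist": [0,0,0]},{"translation": [0,0,-0.64],"twist": [0,0,0]},{"translation": [0,0,-0.64],"twist": [0,0,0]}]}}

```text
t: 6.15
ee_pos: [473.1, -133.9, 240.1]
orientation: [-3.131, 0.256, 0.001]
ft_force: [0.2, 0.2, -0.0]
width: 49.8
```

```bash
python3 - <<'E'
from h import *
import pickle
from scipy.spatial.transform import Rotation as R
o=ctrl.get_obs();print(o["t"],o["ee_pos"].round(1),R.from_rotvec(o["orientation"]).as_matrix().round(3).tolist(),o["width"],o["ft_force"].round(1))
c=ctrl.get_image("wrist");pickle.dump(c,open("w2.pkl","wb"))
s=ctrl.get_image("side");pickle.dump(s,open("s2.pkl","wb"))
a=c["img"][:,:,::-1];b=cv2.resize(s["img"][160:300,225:425,::-1],(640,448),interpolation=cv2.INTER_CUBIC)
print(proj(c,[*o["ee_pos"][:2],40]))
cv2.imwrite("pics/w2.png",a);cv2.imwrite("pics/s2.png",b)
E
```

```text
6.15 [ 473.1 -133.9  240.1] [[0.987, -0.162, -0.001], [-0.162, -0.987, 0.0], [-0.001, -0.0, -1.0]] 49.7775476094149 [ 0.2  0.2 -0. ]
[322.67837437 234.38821452]
```

View pics/w2.png

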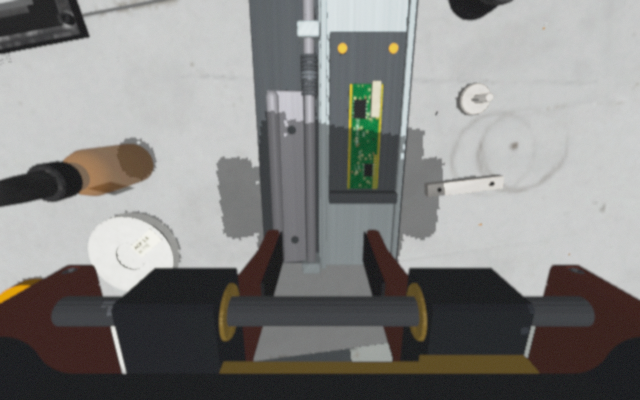

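View pics/s2.png

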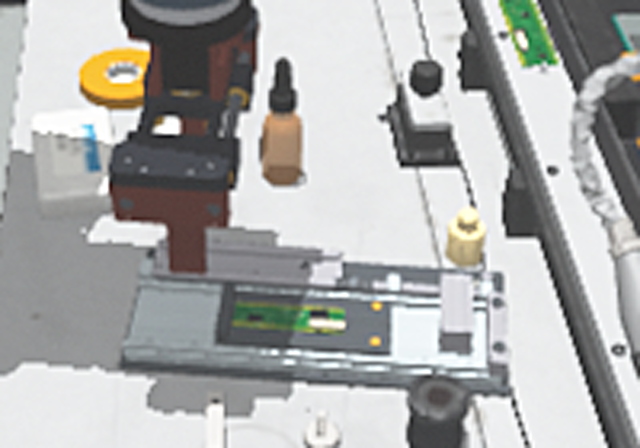

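```bash
python3 - <<'E'
from h import *
import pickle
c=pickle.load(open("w2.pkl","rb"))
yaw=-0.165
ex=np.array([np.cos(yaw),np.sin(yaw)]);ey=np.array([-ex[1],ex[0]])
t=np.array([473.1,-133.9]);print("tcp",t@ex,t@ey)
for n,u,v,z in[("rimL",330,202,30),("rimR",396,202,30),("ridgeF",273,93,28),("ridgeN",262,232,28),("padend F",290,93,28),("bar",309,120,23),("frL",331,33,22),("frR",407,33,22)]:
    p=onz(c,u,v,z)[:2];print(n,(p@ex).round(1),(p@ey).round(1))
# projected finger tips predicted
for lat in (-54.3+31.7,-54.3-31.7):
    print(proj(c,[*((t@ex)+10)*ex+lat*ey,58]))
E
```

```text
tcp 488.66791103398253 -54.373639989279404
rimL 508.8 -59.5
rimR 508.8 -105.6
ridgeF 580.4 -22.8
ridgeN 485.4 -10.2
padend F 580.4 -33.6
bar 563.9 -45.2
frL 615.8 -59.5
frR 615.8 -106.7
[270.92219583 230.78106694]
[374.19544735 230.79886866]
```

Emit:
{"op": "send_rows", "data": {"commands": [{"translation": [0,0,-0.08],"twist": [0,0,0]},{"translation": [0,0,-0.15],"twist": [0,0,0]},{"translation": [0,0,-0.2],"twist": [0,0,0]},{"translation": [0,0,-0.24],"twist": [0,0,0]},{"translation": [0,0,-0.27],"twist": [0,0,0]},{"translation": [0,0,-0.3],"twist": [0,0,0]},{"translation": [0,0,-0.33],"twist": [0,0,0]},{"translation": [0,0,-0.36],"twist": [0,0,0]},{"translation": [0,0,-0.38],"twist": [0,0,0]},{"translation": [0,0,-0.4],"twist": [0,0,0]}]}}

```text
t: 7.25
ee_pos: [473.5, -133.9, 200.9]
orientation: [-3.131, 0.256, -0.001]
ft_force: [-1.4, 1.3, 6.6]
width: 49.7
```

```bash
python3 - <<'E'
from h import *
import pickle
o=ctrl.get_obs();print(o["t"],o["ee_pos"].round(1),o["width"],o["ft_force"].round(1),o["moment"].round(2))
s=ctrl.get_image("side")
cv2.imwrite("pics/s3.png",cv2.resize(s["img"][215:300,255:395,::-1],(790,480),interpolation=cv2.INTER_CUBIC))
E
```

```text
7.25 [ 473.5 -133.9  200.9] 49.720146591688064 [-1.4  1.3  6.6] [ 0.52  0.17 -0.02]
```

View pics/s3.png

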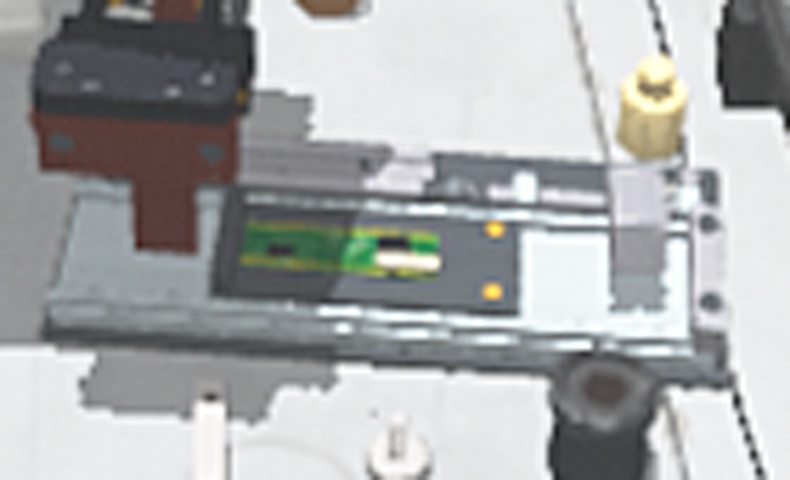

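Emit:
{"op": "send_rows", "data": {"commands": [{"translation": [0.044,-0.007,-0.01],"twist": [0,0,0]},{"translation": [0.089,-0.015,-0.01],"twist": [0,0,0]},{"translation": [0.133,-0.022,-0.01],"twist": [0,0,0]},{"translation": [0.178,-0.03,-0.01],"twist": [0,0,0]},{"translation": [0.222,-0.037,-0.01],"twist": [0,0,0]},{"translation": [0.266,-0.044,-0.01],"twist": [0,0,0]},{"translation": [0.311,-0.052,-0.01],"twist": [0,0,0]},{"translation": [0.355,-0.059,-0.01],"twist": [0,0,0]},{"translation": [0.4,-0.067,-0.01],"twist": [0,0,0]},{"translation": [0.444,-0.074,-0.01],"twist": [0,0,0]}]}}

```text
t: 8.3
ee_pos: [516.3, -141.4, 199.5]
orientation: [-3.131, 0.255, 0.007]
ft_force: [-8.0, -2.6, 8.8]
width: 50.0
```

```bash
python3 - <<'E'
from h import *
o=ctrl.get_obs();print(o["t"],o["ee_pos"].round(1),o["width"],o["ft_force"].round(1),o["moment"].round(2))
s=ctrl.get_image("side");w=ctrl.get_image("wrist")
a=cv2.resize(s["img"][215:300,255:395,::-1],(494,300),interpolation=cv2.INTER_CUBIC)
b=cv2.resize(w["img"][0:240,220:440,::-1],(275,300),interpolation=cv2.INTER_CUBIC)
cv2.imwrite("pics/s4.png",np.hstack([a,b]))
E
```

```text
8.3 [ 516.3 -141.4  199.5] 49.993113047663606 [-8.  -2.6  8.8] [-0.14  1.28  0.14]
```

View pics/s4.png

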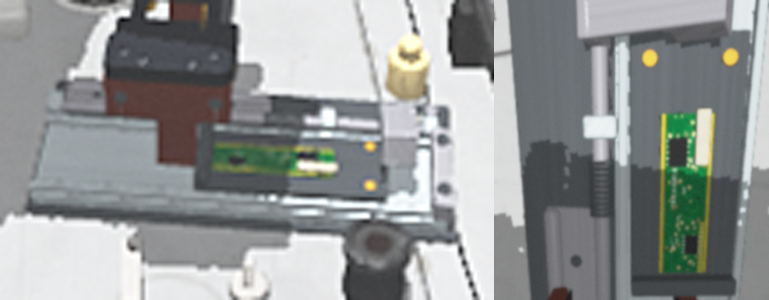

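Emit:
{"op": "send_rows", "data": {"commands": [{"translation": [0.02,-0.003,0],"twist": [0,0,0]},{"translation": [0.04,-0.007,0],"twist": [0,0,0]},{"translation": [0.06,-0.01,0],"twist": [0,0,0]},{"translation": [0.08,-0.013,0],"twist": [0,0,0]},{"translation": [0.1,-0.017,0],"twist": [0,0,0]},{"translation": [0.12,-0.02,0],"twist": [0,0,0]},{"translation": [0.14,-0.023,0],"twist": [0,0,0]},{"translation": [0.16,-0.027,0],"twist": [0,0,0]},{"translation": [0.18,-0.03,0],"twist": [0,0,0]},{"translation": [0.2,-0.033,0],"twist": [0,0,0]}]}}

```text
t: 9.4
ee_pos: [536.1, -144.8, 199.6]
orientation: [-3.131, 0.255, 0.007]
ft_force: [-7.8, -3.7, 9.0]
width: 49.8
```

```bash
python3 - <<'E'
from h import *
o=ctrl.get_obs();print(o["t"],o["ee_pos"].round(1),o["width"],o["ft_force"].round(1),o["moment"].round(2))
s=ctrl.get_image("side");w=ctrl.get_image("wrist")
a=cv2.resize(s["img"][215:300,255:395,::-1],(494,300),interpolation=cv2.INTER_CUBIC)
b=cv2.resize(w["img"][0:240,220:440,::-1],(275,300),interpolation=cv2.INTER_CUBIC)
cv2.imwrite("pics/s5.png",np.hstack([a,b]))
E
```

```text
9.4 [ 536.1 -144.8  199.6] 49.846709037785395 [-7.8 -3.7  9. ] [-0.1   1.36  0.2 ]
```

Emit:
{"op": "send_rows", "data": {"commands": [{"translation": [0.008,-0.001,0],"twist": [0,0,0]},{"translation": [0.016,-0.003,0],"twist": [0,0,0]},{"translation": [0.024,-0.004,0],"twist": [0,0,0]},{"translation": [0.032,-0.005,0],"twist": [0,0,0]},{"translation": [0.04,-0.007,0],"twist": [0,0,0]},{"translation": [0.046,-0.008,0],"twist": [0,0,0]},{"translation": [0.052,-0.009,0],"twist": [0,0,0]},{"translation": [0.058,-0.01,0],"twist": [0,0,0]},{"translation": [0.064,-0.011,0],"twist": [0,0,0]},{"translation": [0.07,-0.012,0],"twist": [0,0,0]}]}}

```text
t: 10.5
ee_pos: [541.5, -145.7, 199.2]
orientation: [-3.13, 0.255, 0.015]
ft_force: [-14.8, -2.0, 13.6]
width: 49.6
```

Emit:
{"op": "send_rows", "data": {"commands": [{"translation": [0.005,-0.001,0],"twist": [0,0,0]},{"translation": [0.01,-0.002,0],"twist": [0,0,0]},{"translation": [0.015,-0.002,0],"twist": [0,0,0]},{"translation": [0.015,-0.002,0],"twist": [0,0,0]},{"translation": [0.015,-0.002,0],"twist": [0,0,0]},{"translation": [0.015,-0.002,0],"twist": [0,0,0]},{"translation": [0.015,-0.002,0],"twist": [0,0,0]},{"translation": [0.015,-0.002,0],"twist": [0,0,0]},{"translation": [0.015,-0.002,0],"twist": [0,0,0]},{"translation": [0.015,-0.002,0],"twist": [0,0,0]}]}}

```text
t: 11.5
ee_pos: [542.1, -145.8, 199.2]
orientation: [-3.13, 0.256, 0.019]
ft_force: [-17.9, -2.9, 16.3]
width: 50.1
```

```bash
python3 - <<'E'
from h import *
o=ctrl.get_obs();print(o["t"],o["ee_pos"].round(1),o["width"],o["ft_force"].round(1),o["moment"].round(2))
s=ctrl.get_image("side");w=ctrl.get_image("wrist")
a=cv2.resize(s["img"][215:300,255:395,::-1],(494,300),interpolation=cv2.INTER_CUBIC)
b=cv2.resize(w["img"][0:240,220:440,::-1],(275,300),interpolation=cv2.INTER_CUBIC)
cv2.imwrite("pics/s6.png",np.hstack([a,b]))
yaw=-.165;print(o["ee_pos"][:2]@[np.cos(yaw),np.sin(yaw)])
E
```

```text
11.5 [ 542.1 -145.8  199.2] 50.11559963479766 [-17.9  -2.9  16.3] [-0.44  3.05 -0.16]
558.7001019198582
```

View pics/s6.png

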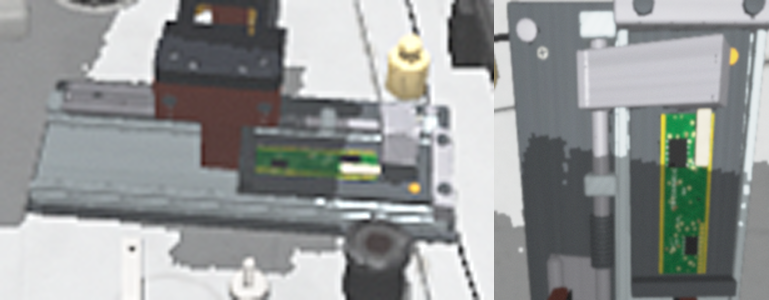

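Emit:
{"op": "send_rows", "data": {"commands": [{"translation": [-0.01,0.002,0],"twist": [0,0,0]},{"translation": [-0.02,0.003,0],"twist": [0,0,0]},{"translation": [-0.03,0.005,0],"twist": [0,0,0]},{"translation": [-0.05,0.008,0],"twist": [0,0,0]},{"translation": [-0.07,0.012,0],"twist": [0,0,0]},{"translation": [-0.08,0.013,0.01],"twist": [0,0,0]},{"translation": [-0.08,0.013,0.03],"twist": [0,0,0]},{"translation": [-0.08,0.013,0.05],"twist": [0,0,0]},{"translation": [-0.08,0.013,0.07],"twist": [0,0,0]},{"translation": [-0.08,0.013,0.1],"twist": [0,0,0]}]}}

```text
t: 12.6
ee_pos: [537.8, -144.6, 209.5]
orientation: [-3.131, 0.256, 0.002]
ft_force: [-0.2, -0.7, -0.7]
width: 50.0
```

Emit:
{"op": "send_rows", "data": {"commands": [{"translation": [0,0,0.06],"twist": [0,0,0]},{"translation": [0,0,0.14],"twist": [0,0,0]},{"translation": [0,0,0.24],"twist": [0,0,0]},{"translation": [0,0,0.34],"twist": [0,0,0]},{"translation": [0,0,0.45],"twist": [0,0,0]},{"translation": [-0.03,0,0.56],"twist": [0,0,0]},{"translation": [-0.06,0,0.67],"twist": [0,0,0]},{"translation": [-0.1,0,0.78],"twist": [0,0,0]},{"translation": [-0.13,0,0.88],"twist": [0,0,0]},{"translation": [-0.15,0,0.95],"twist": [0,0,0]}]}}

```text
t: 13.6
ee_pos: [522.8, -144.8, 305.8]
orientation: [3.131, -0.256, 0.001]
ft_force: [-0.5, 0.2, 0.2]
width: 50.0
```

```bash
python3 - <<'E'
from h import *
import pickle
o=ctrl.get_obs();print(o["t"],o["ee_pos"].round(1),o["width"],o["ft_force"].round(1),o["moment"].round(2))
s=ctrl.get_image("side");w=ctrl.get_image("wrist");pickle.dump((s,w),open("f.pkl","wb"))
a=cv2.resize(s["img"][215:305,255:395,::-1],(467,300),interpolation=cv2.INTER_CUBIC)
b=cv2.resize(w["img"][0:240,200:440,::-1],(600,600),interpolation=cv2.INTER_CUBIC)[:, 0:600]
a=cv2.resize(a,(200,128))
b[472:600,0:200]=a
cv2.imwrite("pics/f.png",b)
E
```

```text
13.6 [ 522.8 -144.8  305.8] 50.00564489892938 [-0.5  0.2  0.2] [ 0.07 -0.05 -0.03]
```

View pics/f.png

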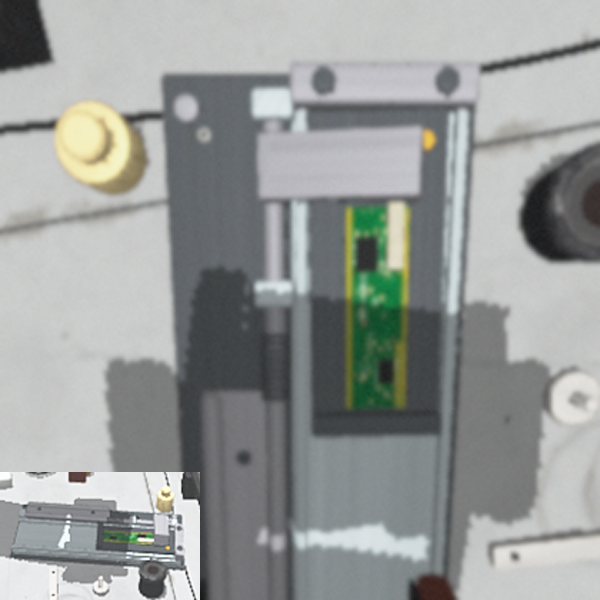

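```bash
python3 - <<'E'
from h import *
import pickle
s,c=pickle.load(open("f.pkl","rb"));yaw=-.165
ex=np.array([np.cos(yaw),np.sin(yaw)])
for n,X,Y,z in[("rimL",313,435,30),("rimR",438,432,30),("stopTopEdge",380,103,28),("jawNearTop",340,197,38)]:
    print(n,onz(c,200+X/2.5,Y/2.5,z)[:2]@ex-577)
p=c["img"][40:56,345,:];print(p.tolist()) # along carrier front right of the jaw
E
```

```text
rimL -9.275085963829838
rimR -8.153971090958521
stopTopEdge 100.24555384852249
jawNearTop 70.52959357351881
[[159, 158, 162], [125, 126, 129], [94, 95, 96], [86, 87, 90], [91, 93, 95], [97, 102, 104], [100, 106, 110], [101, 106, 110], [100, 106, 109], [103, 108, 112], [120, 125, 128], [152, 153, 158], [177, 177, 182], [186, 185, 191], [188, 187, 193], [184, 183, 190]]
```

```bash
python3 -c "
from workcell import ctrl
print(ctrl.close_job())"
```

```text
the job is handed in; nothing more can be done
None
```

The carrier is home against the end stop, the jaw has closed on its front end, and the job was handed in at about 13.6 s of the 42 s allowed.

**What I did:** With the gripper open to 50 mm, I pressed the pad down with the left fingertip, which opened the jaw. With the right fingertip behind the rim, I pushed the carrier until it stopped. The push force then rose from about 8 N to 18 N. With the pad still down I backed off the rim, then lifted clear, so the jaw closed.

**Last checks:**
- **Carrier position:** The rim measured at fixture x of about -9 mm, where -10 mm is fully home. The 1 mm difference is within the calibration error. The pictures show no gap at the stop.
- **Jaw:** The last picture shows it down over the carrier's front end. I did not measure the clip angle.
- **Robot:** It stood about 100 mm clear, with wrist force near zero.
- **Bystanders:** The loupe, screw, bar and weight looked unmoved in the last picture. The tape and brush were not in it, but the arm never went near them.

**One odd reading:** The vertical force rose to about 16 N during the final push against the stop. That is more than the pad's 7.5 N, and I think it came from fingertip friction and flex. It was gone after backing off.

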